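Pack the pump bed's end gap

TASK

The gap between the two grey cleats at the end of the pump's mounting bed has to be packed out so that the pump cannot creep. Of the three aluminium packers choose the two whose thicknesses together fill the gap snugly, and set them upright side by side in it, fully down on the bed plate and centred on the cleats. Leave the packer that is not needed standing where it is.

Things in the scene. Friction and masses are not known exactly. Their poses are not given: they have to be found in the camera images.
- pump_bed: Fixed steel plate, 6 mm thick, with two grey cleats and, beyond them, a white pump (x = 79 to 145 mm, 98 mm high). Origin: on the table, midway between the cleats; x across the gap to the pump, y along the cleats. Gap 53 mm (x = -26.5 to 26.5), floor at z = 6 mm. Cleats: y = -20 to 20 mm, lips flared outward, top at z = 46 mm, feet and bolts behind to x = +-57. Beside them fingers can pass
- packer_thin: Thinnest of three upright aluminium blocks with a bore: 16 mm thick (x) x 56 mm wide (y) x 50 mm high (z), about 120 g, edges rounded 2.5 mm. Stands on its 16 x 56 mm face on the table. Origin: centre of its underside. Grip from above across the 56 mm width; the large faces look along x
- packer_mid: Middle one of three upright aluminium blocks with a bore: 24 mm thick (x) x 56 mm wide (y) x 50 mm high (z), about 180 g, edges rounded 2.5 mm. Stands on its 24 x 56 mm face on the table. Origin: centre of its underside. Grip from above across the 56 mm width; the large faces look along x
- packer_thick: Thickest of three upright aluminium blocks with a bore: 34 mm thick (x) x 56 mm wide (y) x 50 mm high (z), about 250 g, edges rounded 2.5 mm. Stands on its 34 x 56 mm face on the table. Origin: centre of its underside. Grip from above across the 56 mm width; the large faces look along x
Mind the look-alikes: they are no part of the job. Leave any green look-alike of the packer_thin alone.

How it is judged:
By the outcome, as a careful person would: the job done as asked, in the order asked, and still so for the second after the job is handed in, with the robot touching nothing.
It also fails if it takes over 54 s, if anything falls off the work surface, if the arm or the gripper's body presses on something with over 40 N, if the wrist force passes 120 N, or if a joint passes its speed limit or range.

ROBOT

A 6-joint arm with a two-finger parallel gripper is mounted at the origin on a cart in front of the work surface, level with it; the furniture and walls round the work are solid. World frame = base frame: x ahead of the robot, y to its left, z up, the work surface at z = 0. Lengths are in m, angles in degrees, forces in N, time in s.
With the tool pointing down it reaches from about 0.4 to 0.825 m from the base axis. Payload 7 kg.
Tool frame: the origin (TCP) lies between the finger pads; the fingertips stand 19 mm ahead of it and the grasp point (between the pads) is the TCP; x points along the fingers, y is the direction in which the jaws open and shut, and the axes are right-handed (so a half turn about x gives the same grasp; the last joint's range is limited). The gripper opens to 88 mm and grips with 3 to 60 N. Pads are 19 mm wide; open, the fingers measure 130 mm over their backs; the gripper's body (78 mm by 193 mm) begins 47 mm behind the grasp point.
Start: joints at [80.163, 20.546, 0.682, 0, -70.136, -16.507], TCP at [0.3, 0.605, 0.246] pointing down, gripper open.
Joint ranges: [-176.03, 176.03], [-82.01, 121.73], [-58.28, 71.71], [-173.87, 95.51], [-174.79, -0.11], [-173.66, 173.66]. Speed limits (degrees/s): [136.94, 136.94, 172.46, 180, 180, 180].

INTERFACE

Orientations are given as [roll, pitch, yaw] about the fixed x, y, z axes, in that order (R = Rz(yaw) Ry(pitch) Rx(roll)).
In Python, from plant import r gives the robot as it stands.
- The arm moves only by the tool send_rows, never from a script. Its argument "plan" is a list of rows, each a list of 2 entries, a list of its own where there are three numbers: the shift along the tool's x, y, z scaled (see below), then the turn, a rotation vector about the tool's x, y, z scaled (see below). A call has exactly 5 rows; each row is the pose to reach, as a shift and turn from the pose measured when the call began, along the tool's axes at that moment; what a row does not reach only later rows make up. The controller multiplies each number of a shift by 0.15 m and each number of a turn by pi/4 rad. A row lasts 1/10 s, in which the tool goes at most 50 mm and 8.59 degrees, less where a joint would pass 70% of its speed; a pose out of reach is approached as far as the arm can. A call with a number of a shift or a turn outside -1 to 1 is refused whole. A call with a gripper value outside its range is refused whole. "jaw" is the opening, from -1 (shut) to 1 (fully open), so that 0 is half open, set as the call begins (left out, the last holds). The fingers move at their own pace and stop on an object; "force" is the grip in N (left out, the last holds). Time passes only in rows, so rows that repeat a pose let the fingers close, or fill a call up. It gives the time, the measured TCP pose, the force and the opening at its end, in the units of the state.
- r.get_state(): the state, without advancing time (a new reading comes with each control period).
- r.capture(name): name is "scene" or "top" or "wrist"; returns a dict with "color" (480x640x3 uint8, red, green, blue), "range_z" (480x640 float32, m along the optical axis (not along the pixel's ray), 0 where there is no reading), "mtx" (3x3 intrinsics, pixels), "k1" (the pictures are not rectified: a ray, as slopes to the right and down, at radius r is drawn at 1 + k1 r^2 times it, then the intrinsics apply), "pose" (4x4, takes a point from camera to world coordinates). Camera axes: x right, y down, z forward; pixel columns grow to the right and rows downward; lengths in m; the calibration is good to about 2 mm. A picture is of the moment at which its call begins.
- r.close_job(): hands the job in, once; it reports no verdict.
Trained networks look in a picture, given as the dict that the camera call returned (one of the last four; its "shot" number tells which), for a name from the list of things; names that differ only in an ending like _2 or _b are one class to them, and where a whole thing is asked for, a point or a joint stands for the part that bears it (a point fixed in the world has none). Each returns a list of dicts, best first, with "score" (0 to 1); they miss things now and then, are a little off and sometimes report something else, mostly with a low value. They report only what shows in the picture. A call takes as long as a camera call. They do not tell look-alikes from the thing itself.
- r.find_in(picture, target): "uv" ([column, row] in pixels, amid what is visible of it).
- r.trace(picture, target): "mask" (480x640 bool, what is visible of it) and "uv" ([column, row] in pixels, amid what is visible of it).
The state is a dict: "time_s": time; "joints": joint angles; "qd": joint speeds; "joint_torque": joint torques, N m; "tcp_pos": TCP position; "eef_rot": TCP orientation; "contact_force": force on the tool from outside, world axes, zero at the start; "moment": the same for the moment, N m; "gripper_width": finger opening in m.
Only numpy, scipy, OpenCV 4.12 (cv2) and the standard library are available. Lean on these libraries where they do the work, as an engineer would, in place of code of your own. Each camera call takes 0.05 s, during which the arm holds its last target. There are 200 camera calls.

## Working session

There is one attempt and no reset: what is moved stays moved. The work goes in short steps, Python scripts to look and compute and a tool call to move; the robot and the scene stay as the last step left them, time stands still between calls to the robot, and variables do not carry over. Pictures are saved under pics/ and viewed, about 8 in all and at most 12, crops included, and the job is handed in when it is done.

Besides the shell and the picture viewer there is one more tool, called after ">>>" as name(argument=value, ...), one argument or row to a line, values as JSON. send_rows: Moves the arm, as the interface text tells. Its arguments: {"type":"object","properties":{"plan":{"type":"array"},"jaw":{"type":"number"},"force":{"type":"number"}},"required":["plan"]}

```bash
ls; mkdir -p pics
cat > h.py <<'E'
import numpy as np,cv2
from plant import r
from scipy.spatial.transform import Rotation as R
def save(p,name,crop=None,s=1):
    im=p['color'][:,:,::-1]
    if crop: a,b,c,d=crop; im=im[b:d,a:c]
    cv2.imwrite('pics/'+name,cv2.resize(im,None,fx=s,fy=s,interpolation=cv2.INTER_CUBIC))
def cloud(p):
    v,u=np.mgrid[0:480,0:640]
    k=p['k1']; d=np.array([k,0,0,0,0],float)
    # r^2 of undistorted slopes: standard radial model
    q=cv2.undistortPoints(np.stack([u,v],-1).reshape(-1,1,2).astype(np.float64),np.array(p['mtx'],float),d).reshape(480,640,2)
    z=p['range_z'].astype(float)
    P=np.stack([q[...,0]*z,q[...,1]*z,z],-1)
    T=np.array(p['pose']); W=P@T[:3,:3].T+T[:3,3]
    W[z==0]=np.nan
    return W
E
python3 - <<'E'
from h import *
s=r.get_state();print(s)
for n in('scene','top'):
    p=r.capture(n);save(p,n+'0.png');W=cloud(p)
    for t in('pump_bed','packer_thin','packer_mid','packer_thick'):
        for o in r.trace(p,t):
            w=W[o['mask']];w=w[~np.isnan(w[:,0])]
            print(n,t,round(o['score'],2),np.round(o['uv']),len(w),np.round(np.percentile(w,[3,50,97],axis=0),3).tolist() if len(w) else '')
E
```

```text
pics
{'time_s': 0.0, 'joints': array([ 8.01620188e+01,  2.05903349e+01,  6.34341111e-01, -2.13700433e-02,
       -7.01337886e+01, -1.65069112e+01]), 'qd': array([ 0.00283553, -0.03522351, -0.13367531,  0.05688953, -0.0470601 ,
       -0.0062845 ]), 'joint_torque': array([-1.52482065e-03, -5.82712448e+01,  2.93063629e+01,  6.99763566e+00,
        6.81553240e-03, -1.59062547e-04]), 'tcp_pos': array([0.29936073, 0.60448859, 0.24463544]), 'eef_rot': array([  93.89605096,   89.90799683, -112.45611922]), 'contact_force': array([0.27796316, 0.59131266, 1.00007878]), 'moment': array([ 0.02207705, -0.01638027, -0.02817076]), 'gripper_width': 0.08762983191657438}
scene pump_bed 0.66 [249. 227.] 3972 [[0.403, 0.084, 0.002], [0.53, 0.137, 0.01], [0.599, 0.215, 0.083]]
scene packer_thin 0.96 [429. 287.] 612 [[0.487, -0.329, 0.003], [0.506, -0.319, 0.031], [0.541, -0.302, 0.052]]
scene packer_thin 0.59 [412. 312.] 688 [[0.409, -0.338, 0.004], [0.417, -0.316, 0.031], [0.428, -0.286, 0.052]]
scene packer_mid 0.97 [378. 257.] 713 [[0.543, -0.204, -0.0], [0.553, -0.181, 0.03], [0.573, -0.148, 0.05]]
scene packer_thick 0.85 [339. 265.] 826 [[0.457, -0.149, 0.004], [0.466, -0.127, 0.034], [0.495, -0.097, 0.05]]
top pump_bed 0.91 [190. 228.] 8453 [[0.408, 0.09, 0.003], [0.514, 0.151, 0.007], [0.61, 0.22, 0.084]]
top packer_thin 0.87 [428. 266.] 346 [[0.413, -0.33, 0.007], [0.427, -0.301, 0.049], [0.44, -0.279, 0.052]]
top packer_thin 0.8 [434. 221.] 488 [[0.491, -0.323, -0.001], [0.517, -0.308, 0.046], [0.544, -0.299, 0.052]]
top packer_mid 0.6 [359. 199.] 532 [[0.546, -0.197, 0.001], [0.56, -0.17, 0.049], [0.577, -0.144, 0.052]]
top packer_thick 0.85 [330. 240.] 603 [[0.463, -0.144, 0.0], [0.481, -0.115, 0.049], [0.5, -0.089, 0.052]]
```

View pics/scene0.png

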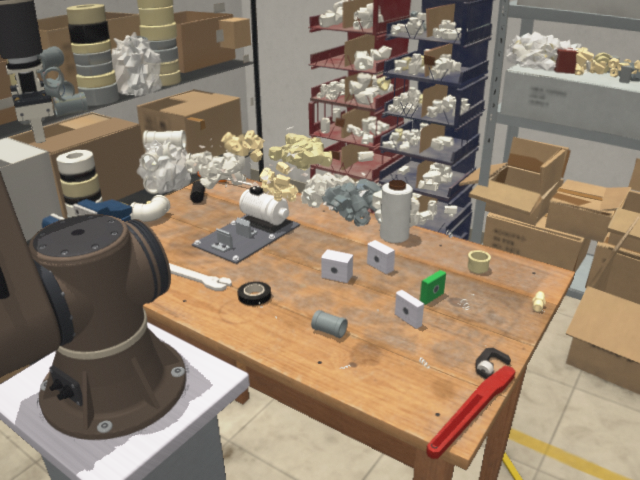

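View pics/top0.png

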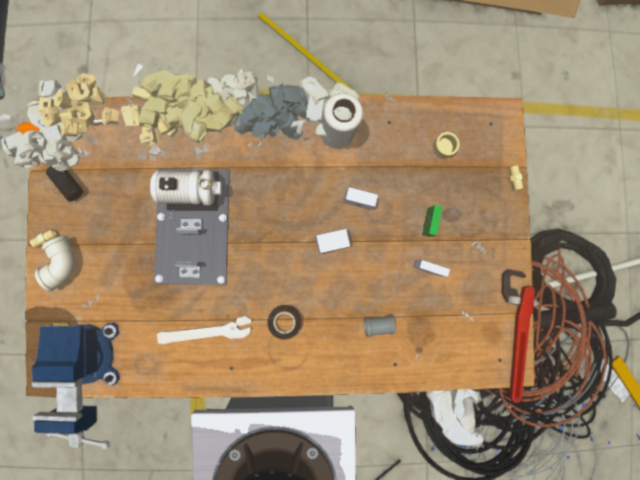

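Run:
```python
from h import *
p=r.capture('top');W=cloud(p)
for t in('packer_thin','packer_mid','packer_thick'):
    for o in r.trace(p,t):
        m=cv2.dilate(o['mask'].astype(np.uint8),np.ones((5,5)))>0
        w=W[m&(np.abs(W[...,2]-.05)<.006)]
        c,s,a=cv2.minAreaRect((w[:,:2]*1000).astype(np.float32))
        print(t,o['uv'],o['score'],np.round(c,1),np.round(s,1),a,w[:,2].mean())
X=W[120:300,130:250].reshape(-1,3);X=X[~np.isnan(X[:,0])]
pl=X[(X[:,2]>.003)&(X[:,2]<.010)&(X[:,0]<.63)&(X[:,0]>.35)];print('plate z',pl[:,2].mean())
print('plate',cv2.minAreaRect((pl[:,:2]*1000).astype(np.float32)))
hi=X[(X[:,2]>.03)&(X[:,2]<.06)&(X[:,0]<.54)&(X[:,0]>.38)]
for sel in(hi[:,0]<.475,hi[:,0]>=.475):
    h=hi[sel];print('cleat',len(h),np.round(h.min(0),4),np.round(h.max(0),4),h.mean(0),cv2.minAreaRect((h[:,:2]*1000).astype(np.float32)))
save(p,'bed.png',(130,150,250,300),4);print(p['pose'],p['mtx'])
```

```text
packer_thin [430.8, 267.1] 0.74 [ 426.8 -306.6] [55.7 16.2] 70.99787139892578 0.0492022315872824
packer_thin [432.1, 224.2] 0.64 [ 518.3 -312.2] [17.2 56.5] 76.23819732666016 0.049214219114114985
packer_mid [359.5, 198.0] 0.71 [ 562.8 -172.2] [56.  24.6] 74.34798431396484 0.049456659269047396
packer_mid [332.9, 242.1] 0.3 [ 480.7 -116.4] [33.9 55.9] 12.207677841186523 0.04951288949209935
packer_thick [333.7, 240.8] 0.67 [ 480.7 -116.4] [33.9 55.9] 12.207677841186523 0.04951288949209935
plate z 0.005923569545709431
plate ((499.94793701171875, 160.4822998046875), (234.4381561279297, 256.1866455078125), 89.93790435791016)
cleat 111 [0.4362 0.1381 0.0318] [0.444  0.1766 0.0483] [0.44013382 0.15663384 0.04116099] ((440.1327209472656, 157.3215789794922), (38.506431579589844, 7.476778507232666), 89.46614074707031)
cleat 129 [0.4979 0.1364 0.0314] [0.5073 0.1757 0.0483] [0.50250116 0.15499334 0.04106525] ((502.60650634765625, 156.0863800048828), (39.313575744628906, 9.004603385925293), 89.23046875)
[[-0.01250854 -0.99792981  0.06308428  0.44045745]
 [-0.99907689  0.00988013 -0.04180612 -0.03989979]
 [ 0.0410963  -0.06354898 -0.9971322   0.86888484]
 [ 0.          0.          0.          1.        ]] [[443.07956093   0.         310.22199815]
 [  0.         443.07956093 234.46679414]
 [  0.           0.           1.        ]]
```

View pics/bed.png

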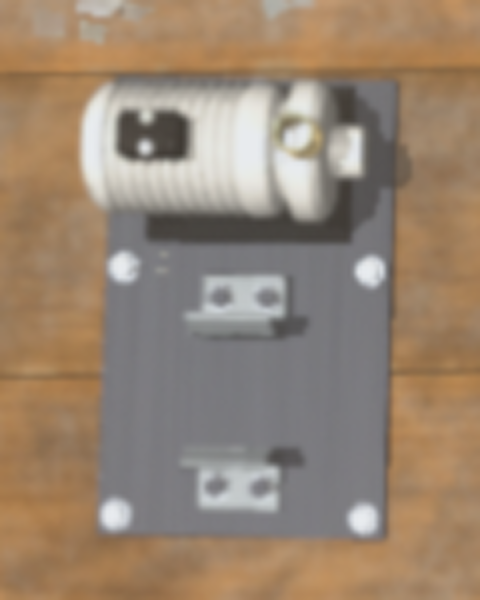

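```bash
cat >> h.py <<'E'
def go(pos,yaw=None,dyaw=None):
    """print scaled shift/turn; yaw = direction of tool y axis in world deg (mod 180)"""
    s=r.get_state();M=R.from_euler('xyz',s['eef_rot'],degrees=True).as_matrix();p=np.array(s['tcp_pos'])
    cur=np.degrees(np.arctan2(M[1,1],M[0,1]))
    if yaw is None: yaw=cur
    d=(yaw-cur+90)%180-90; a=np.radians(cur+d)
    y=np.array([np.cos(a),np.sin(a),0]);x=np.array([0,0,-1.]);T=np.stack([x,y,np.cross(x,y)],1)
    sh=M.T@(np.array(pos)-p)/.15; rv=R.from_matrix(M.T@T).as_rotvec()/(np.pi/4)
    print('t',round(s['time_s'],2),'pos',np.round(p,4),'ytool',round(cur,2),'turn',round(d,2),'F',np.round(s['contact_force'],1),'w',round(s['gripper_width'],4))
    print('shift',np.round(sh,3).tolist(),'rot',np.round(rv,3).tolist(),'scale to fit',round(max(1,np.abs(sh).max()),2),'tool axes',np.round(M,2).tolist())
E
python3 -c "
from h import *
go([.44,.157,.26],88.9)
print(r.capture('wrist')['pose'])"
```

```text
t 0.7 pos [0.2995 0.6049 0.2456] ytool -116.34 turn 25.24 F [-0.2  0.4 -0.9] w 0.0877
shift [-0.096, 2.26, -2.164] rot [-0.561, 0.0, 0.0] scale to fit 2.26 tool axes [[0.0, -0.44, -0.9], [0.0, -0.9, 0.44], [-1.0, -0.0, 0.0]]
[[-4.42742929e-01 -8.60363046e-01 -2.52495799e-01  3.66843669e-01]
 [-8.96648586e-01  4.24859874e-01  1.24560831e-01  5.71203388e-01]
 [ 1.07797487e-04  2.81548428e-01 -9.59547013e-01  3.85141204e-01]
 [ 0.00000000e+00  0.00000000e+00  0.00000000e+00  1.00000000e+00]]
```

>>> send_rows(
  plan=[
    [[-0.04, 1, -0.96], [0, 0, 0]],
    [[-0.04, 1, -0.96], [0, 0, 0]],
    [[-0.04, 1, -0.96], [0, 0, 0]],
    [[-0.04, 1, -0.96], [0, 0, 0]],
    [[-0.04, 1, -0.96], [0, 0, 0]],
  ],
)

```text
time_s: 1.25
tcp_pos: [0.3627, 0.4024, 0.2525]
eef_rot: [-72.9, 90.0, 80.6]
contact_force: [-0.1, 0.3, 0.6]
gripper_width: 0.0877
```

>>> send_rows(
  plan=[
    [[-0.04, 1, -0.96], [0, 0, 0]],
    [[-0.04, 1, -0.96], [0, 0, 0]],
    [[-0.04, 1, -0.96], [0, 0, 0]],
    [[-0.04, 1, -0.96], [0, 0, 0]],
    [[-0.04, 1, -0.96], [0, 0, 0]],
  ],
)

```text
time_s: 1.75
tcp_pos: [0.4251, 0.2006, 0.259]
eef_rot: [-96.0, 89.9, 57.4]
contact_force: [0.4, 1.2, 1.1]
gripper_width: 0.0878
```

```bash
python3 -c "
from h import *
go([.44,.157,.26],88.9)"
```

```text
t 1.75 pos [0.4251 0.2006 0.259 ] ytool -116.63 turn 25.53 F [0.4 1.2 1.1] w 0.0878
shift [-0.007, 0.215, -0.219] rot [-0.567, -0.001, 0.002] scale to fit 1 tool axes [[0.0, -0.45, -0.89], [0.0, -0.89, 0.45], [-1.0, -0.0, -0.0]]
```

>>> send_rows(
  plan=[
    [[0, 0.05, -0.05], [-0.15, 0, 0]],
    [[0, 0.12, -0.12], [-0.3, 0, 0]],
    [[0, 0.215, -0.219], [-0.45, 0, 0]],
    [[0, 0.215, -0.219], [-0.567, 0, 0]],
    [[0, 0.215, -0.219], [-0.567, 0, 0]],
  ],
)

```text
time_s: 2.25
tcp_pos: [0.4403, 0.1571, 0.2591]
eef_rot: [-125.5, 89.9, 53.4]
contact_force: [1.0, 0.5, 0.7]
gripper_width: 0.0877
```

Run:
```python
from h import *
p=r.capture('wrist');save(p,'wbed.png');W=cloud(p);np.savez('wbed.npz',W=W,c=p['color'])
X=W.reshape(-1,3);X=X[~np.isnan(X[:,0])]
ok=(X[:,0]>.38)&(X[:,0]<.54)&(X[:,1]>.12)&(X[:,1]<.20)
pl=X[ok&(X[:,2]<.012)];print('plate z',np.median(pl[:,2]))
for lo,hi in((.015,.025),(.025,.035),(.036,.042),(.042,.05)):
  h=X[ok&(X[:,2]>lo)&(X[:,2]<hi)]
  for sel in(h[:,0]<.471,h[:,0]>=.471):
    g=h[sel]
    if len(g)>20:print(lo,len(g),np.round(np.percentile(g,[1,50,99],axis=0),4).tolist(),cv2.minAreaRect((g[:,:2]*1000).astype(np.float32)))
go([.44,.157,.26],88.9)
```

```text
plate z 0.006311376187355611
0.015 199 [[0.4199, 0.1385, 0.0167], [0.4264, 0.156, 0.0185], [0.4439, 0.1753, 0.0248]] ((431.70928955078125, 157.2316436767578), (38.8614501953125, 23.69325828552246), 88.45413208007812)
0.015 159 [[0.51, 0.1402, 0.0154], [0.5147, 0.1616, 0.0185], [0.5193, 0.1704, 0.0204]] ((514.8460083007812, 155.21145629882812), (30.34250259399414, 9.598012924194336), 86.50969696044922)
0.025 79 [[0.4426, 0.1379, 0.0252], [0.4432, 0.156, 0.0302], [0.4439, 0.1766, 0.0347]] ((442.9616394042969, 157.0316619873047), (39.550174713134766, 1.3137506246566772), 88.46754455566406)
0.036 202 [[0.4385, 0.1375, 0.0361], [0.4414, 0.157, 0.0395], [0.4433, 0.1765, 0.0419]] ((440.78045654296875, 157.02244567871094), (39.04353332519531, 5.736752986907959), 89.05677795410156)
0.036 121 [[0.4969, 0.1357, 0.0364], [0.4982, 0.1551, 0.039], [0.4999, 0.1748, 0.0418]] ((498.6700134277344, 155.4600067138672), (40.004783630371094, 2.9826278686523438), 89.02594757080078)
0.042 246 [[0.4343, 0.1379, 0.0422], [0.4371, 0.1571, 0.0448], [0.4401, 0.1763, 0.0471]] ((437.1248474121094, 157.0693817138672), (38.6057243347168, 5.911640644073486), 88.6855239868164)
0.042 268 [[0.499, 0.1358, 0.0421], [0.5024, 0.1555, 0.0451], [0.5051, 0.1751, 0.0472]] ((502.0469970703125, 155.4744415283203), (39.61638259887695, 5.547116279602051), 88.96156311035156)
t 2.3 pos [0.4402 0.1573 0.259 ] ytool -91.24 turn 0.14 F [0.  0.2 0.3] w 0.0877
shift [-0.006, 0.002, 0.001] rot [-0.003, -0.001, 0.002] scale to fit 1 tool axes [[0.0, -0.02, -1.0], [0.0, -1.0, 0.02], [-1.0, -0.0, -0.0]]
```

View pics/wbed.png

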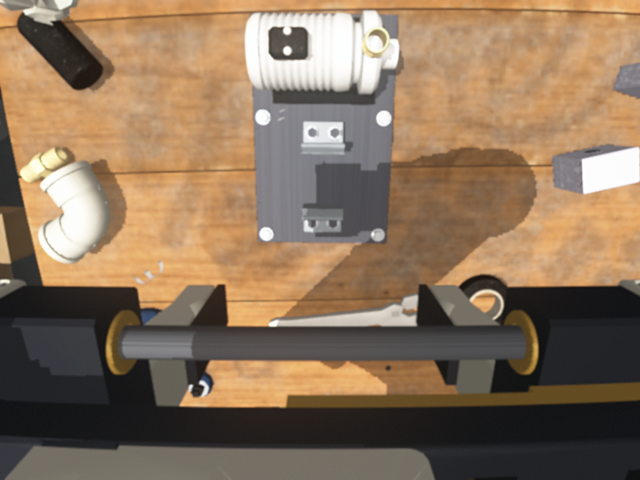

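>>> send_rows(
  plan=[
    [[0, 0.333, 0], [0, 0, 0]],
    [[0, 0.667, 0], [0, 0, 0]],
    [[0, 1, 0], [0, 0, 0]],
    [[0, 1, 0], [0, 0, 0]],
    [[0, 1, 0], [0, 0, 0]],
  ],
)

```text
time_s: 2.8
tcp_pos: [0.4371, 0.0067, 0.2591]
eef_rot: [-130.9, 89.9, 47.6]
contact_force: [-0.4, 0.9, -0.4]
gripper_width: 0.0876
```

```bash
python3 -c "
from h import *
go([.45,-.11,.25],102.2)"
```

```text
t 2.8 pos [0.4371 0.0067 0.2591] ytool -91.51 turn 13.71 F [-0.4  0.9 -0.4] w 0.0876
shift [0.059, 0.776, -0.107] rot [-0.305, -0.002, 0.002] scale to fit 1 tool axes [[0.0, -0.03, -1.0], [0.0, -1.0, 0.03], [-1.0, -0.0, -0.0]]
```

>>> send_rows(
  plan=[
    [[0.02, 0.26, -0.04], [-0.1, 0, 0]],
    [[0.04, 0.52, -0.07], [-0.2, 0, 0]],
    [[0.06, 0.776, -0.107], [-0.305, 0, 0]],
    [[0.06, 0.776, -0.107], [-0.305, 0, 0]],
    [[0.06, 0.776, -0.107], [-0.305, 0, 0]],
  ],
)

```text
time_s: 3.3
tcp_pos: [0.4505, -0.1095, 0.2495]
eef_rot: [-128.6, 89.9, 63.4]
contact_force: [-0.2, -0.4, 0.5]
gripper_width: 0.0875
```

```bash
cat >> h.py <<'E'
def block(cx,cy,z0=.05,tol=.004,rad=.045):
    p=r.capture('wrist');W=cloud(p)
    m=(np.abs(W[...,2]-z0)<tol)&(np.hypot(W[...,0]-cx,W[...,1]-cy)<rad)
    w=W[m];print(len(w),w[:,2].mean() if len(w) else '')
    if len(w): print('rect',cv2.minAreaRect((w[:,:2]*1000).astype(np.float32)),'med',np.median(w,0))
    return p,W
E
python3 - <<'E'
from h import *
p,W=block(.481,-.116);save(p,'wthick.png')
go([.481,-.116,.13],102.2)
E
```

```text
2355 0.05024997759449131
rect ((479.11810302734375, -116.76020050048828), (33.765567779541016, 55.86205291748047), 12.092516899108887) med [ 0.47961853 -0.11657811  0.05029102]
t 3.35 pos [ 0.4505 -0.109   0.2497] ytool -77.85 turn 0.05 F [-0.3  0.2 -0.1] w 0.0874
shift [0.798, 0.09, -0.188] rot [-0.001, -0.002, 0.002] scale to fit 1 tool axes [[0.0, 0.21, -0.98], [0.0, -0.98, -0.21], [-1.0, -0.0, -0.0]]
```

View pics/wthick.png

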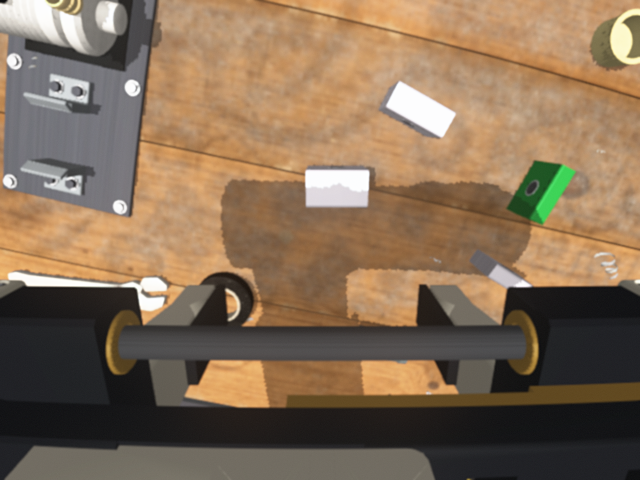

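```bash
python3 -c "
from h import *
go([.4791,-.1168,.105],102.1)"
```

```text
t 3.35 pos [ 0.4505 -0.109   0.2497] ytool -77.85 turn -0.05 F [-0.3  0.2 -0.1] w 0.0874
shift [0.965, 0.093, -0.174] rot [0.001, -0.002, 0.002] scale to fit 1 tool axes [[0.0, 0.21, -0.98], [0.0, -0.98, -0.21], [-1.0, -0.0, -0.0]]
```

>>> send_rows(
  plan=[
    [[0.2, 0.093, -0.174], [0, 0, 0]],
    [[0.5, 0.093, -0.174], [0, 0, 0]],
    [[0.8, 0.093, -0.174], [0, 0, 0]],
    [[0.965, 0.093, -0.174], [0, 0, 0]],
    [[0.965, 0.093, -0.174], [0, 0, 0]],
  ],
)

```text
time_s: 3.85
tcp_pos: [0.4771, -0.1153, 0.1019]
eef_rot: [-25.5, 89.7, 166.7]
contact_force: [0.2, -0.4, 0.1]
gripper_width: 0.0878
```

```bash
python3 -c "
from h import *
go([.4791,-.1168,.029],102.1)"
```

```text
t 3.85 pos [ 0.4771 -0.1153  0.1019] ytool -77.79 turn -0.11 F [ 0.2 -0.4  0.1] w 0.0878
shift [0.486, 0.014, -0.013] rot [0.002, 0.006, 0.003] scale to fit 1 tool axes [[-0.01, 0.21, -0.98], [0.0, -0.98, -0.21], [-1.0, -0.0, 0.0]]
```

>>> send_rows(
  plan=[
    [[0.12, 0.014, -0.013], [0, 0, 0]],
    [[0.24, 0.014, -0.013], [0, 0, 0]],
    [[0.36, 0.014, -0.013], [0, 0, 0]],
    [[0.486, 0.014, -0.013], [0, 0, 0]],
    [[0.486, 0.014, -0.013], [0, 0, 0]],
  ],
)

```text
time_s: 4.35
tcp_pos: [0.4792, -0.1157, 0.0288]
eef_rot: [-21.7, 89.6, 170.6]
contact_force: [0.3, -0.0, 0.5]
gripper_width: 0.0874
```

```bash
python3 -c "
from h import *
go([.4791,-.1168,.029],102.1)"
```

```text
t 4.35 pos [ 0.4792 -0.1157  0.0288] ytool -77.74 turn -0.16 F [ 0.3 -0.   0.5] w 0.0874
shift [-0.001, 0.007, 0.002] rot [0.004, 0.008, 0.003] scale to fit 1 tool axes [[-0.01, 0.21, -0.98], [0.0, -0.98, -0.21], [-1.0, -0.0, 0.01]]
```

Close (0.056 m wide; force 30 N).

>>> send_rows(
  plan=[
    [[0, 0.007, 0], [0.004, 0.008, 0.003]],
    [[0, 0.007, 0], [0.004, 0.008, 0.003]],
    [[0, 0.007, 0], [0.004, 0.008, 0.003]],
    [[0, 0.007, 0], [0.004, 0.008, 0.003]],
    [[0, 0.007, 0], [0.004, 0.008, 0.003]],
  ],
  jaw=-1,
  force=30,
)

```text
time_s: 4.85
tcp_pos: [0.4799, -0.1167, 0.0295]
eef_rot: [179.0, 89.9, 11.1]
contact_force: [-1.6, 1.9, 5.6]
gripper_width: 0.0559
```

>>> send_rows(
  plan=[
    [[0, 0, 0], [0, 0, 0]],
    [[-0.1, 0, 0], [0, 0, 0]],
    [[-0.3, 0, 0], [0, 0, 0]],
    [[-0.6, 0, 0], [0, 0, 0]],
    [[-0.8, 0, 0], [0, 0, 0]],
  ],
)

```text
time_s: 5.35
tcp_pos: [0.4799, -0.1169, 0.1517]
eef_rot: [170.1, 89.9, 2.2]
contact_force: [1.0, -0.2, -2.3]
gripper_width: 0.056
```

Run:
```python
from h import *
s=r.get_state();p=s['tcp_pos'];print(p[2])
q,W=block(p[0],p[1],p[2]+.021,.007,.05);save(q,'held.png')
go([.477,.156,.17],88.7)
```

```text
0.15165277544031502
9689 0.1721879955165389
rect ((479.4194030761719, -116.9169921875), (34.63432693481445, 89.08602142333984), 12.295716285705566) med [ 0.48087188 -0.11644139  0.1724316 ]
t 5.4 pos [ 0.4823 -0.117   0.156 ] ytool -77.86 turn -13.44 F [ 2.9 -0.2  2. ] w 0.0557
shift [-0.094, -1.786, -0.349] rot [0.299, -0.011, -0.001] scale to fit 1.79 tool axes [[0.01, 0.21, -0.98], [-0.0, -0.98, -0.21], [-1.0, 0.0, -0.01]]
```

View pics/held.png

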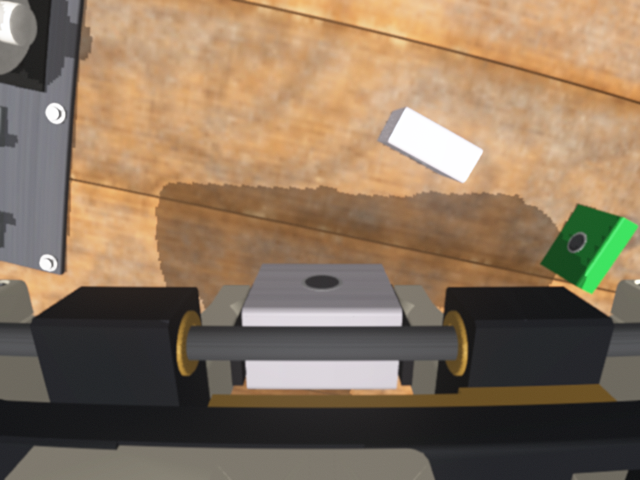

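>>> send_rows(
  plan=[
    [[-0.02, -0.2, 0], [0, 0, 0]],
    [[-0.05, -0.45, -0.08], [0, 0, 0]],
    [[-0.09, -0.7, -0.13], [0, 0, 0]],
    [[-0.09, -0.9, -0.17], [0, 0, 0]],
    [[-0.09, -0.9, -0.17], [0, 0, 0]],
  ],
)

```text
time_s: 5.9
tcp_pos: [0.4787, 0.023, 0.1693]
eef_rot: [171.1, 89.5, 3.4]
contact_force: [-0.8, -0.1, -3.3]
gripper_width: 0.0556
```

```bash
python3 -c "
from h import *
go([.477,.156,.15],88.7)"
```

```text
t 5.9 pos [0.4787 0.023  0.1693] ytool -77.71 turn -13.59 F [-0.8 -0.1 -3.3] w 0.0556
shift [0.129, -0.869, -0.176] rot [0.302, -0.011, -0.0] scale to fit 1 tool axes [[0.01, 0.21, -0.98], [0.0, -0.98, -0.21], [-1.0, 0.0, -0.01]]
```

>>> send_rows(
  plan=[
    [[0.03, -0.25, -0.05], [0.08, 0, 0]],
    [[0.06, -0.5, -0.1], [0.16, 0, 0]],
    [[0.1, -0.75, -0.15], [0.24, 0, 0]],
    [[0.129, -0.869, -0.176], [0.302, -0.011, 0]],
    [[0.129, -0.869, -0.176], [0.302, -0.011, 0]],
  ],
)

```text
time_s: 6.4
tcp_pos: [0.4766, 0.1575, 0.1488]
eef_rot: [41.9, 89.9, -139.4]
contact_force: [-0.1, -0.9, -2.8]
gripper_width: 0.0554
```

Run:
```python
from h import *
p=r.capture('wrist');W=cloud(p);X=W.reshape(-1,3);X=X[~np.isnan(X[:,0])]
ok=(X[:,0]>.40)&(X[:,0]<.54)&(X[:,1]>.12)&(X[:,1]<.20)
for lo,hi in((.036,.042),(.042,.05)):
  h=X[ok&(X[:,2]>lo)&(X[:,2]<hi)]
  g=h[h[:,0]>.471]
  if len(g)>20:print(lo,len(g),np.round(np.percentile(g,[1,50,99],axis=0),4).tolist(),cv2.minAreaRect((g[:,:2]*1000).astype(np.float32)))
t=r.get_state()['tcp_pos'];h=X[(abs(X[:,2]-t[2]-.0205)<.004)&(np.hypot(X[:,0]-t[0],X[:,1]-t[1])<.05)]
h=h[abs(h[:,1]-t[1])<.024];print('held',cv2.minAreaRect((h[:,:2]*1000).astype(np.float32)))
go([.477,.1563,.082],88.7)
```

```text
0.036 214 [[0.4965, 0.1358, 0.0361], [0.4983, 0.156, 0.0395], [0.5006, 0.1749, 0.042]] ((498.62225341796875, 155.48434448242188), (39.747676849365234, 4.018088340759277), 88.94612884521484)
0.042 498 [[0.4998, 0.136, 0.0421], [0.5037, 0.1552, 0.0449], [0.5061, 0.1748, 0.0469]] ((502.8146057128906, 155.2975616455078), (39.632118225097656, 6.392289638519287), 88.08660888671875)
held ((476.15447998046875, 156.333984375), (48.26655960083008, 34.549400329589844), 89.39777374267578)
t 6.45 pos [0.4764 0.1563 0.149 ] ytool -91.21 turn -0.09 F [-0.5 -0.7 -3.2] w 0.0559
shift [0.447, -0.001, -0.004] rot [0.002, 0.002, -0.002] scale to fit 1 tool axes [[-0.0, -0.02, -1.0], [-0.0, -1.0, 0.02], [-1.0, 0.0, 0.0]]
```

>>> send_rows(
  plan=[
    [[0.15, 0, -0.004], [0, 0, 0]],
    [[0.3, 0, -0.004], [0, 0, 0]],
    [[0.45, 0, -0.004], [0, 0, 0]],
    [[0.55, 0, -0.004], [0, 0, 0]],
    [[0.55, 0, -0.004], [0, 0, 0]],
  ],
)

```text
time_s: 6.95
tcp_pos: [0.4754, 0.154, 0.0645]
eef_rot: [40.3, 89.6, -141.0]
contact_force: [-0.2, -0.8, -2.3]
gripper_width: 0.0564
```

```bash
python3 -c "
from h import *
go([.477,.156,.0365],88.7)"
```

```text
t 6.95 pos [0.4754 0.154  0.0645] ytool -91.27 turn -0.03 F [-0.2 -0.8 -2.3] w 0.0564
shift [0.186, -0.015, -0.011] rot [0.001, 0.007, -0.006] scale to fit 1 tool axes [[-0.01, -0.02, -1.0], [-0.0, -1.0, 0.02], [-1.0, 0.0, 0.01]]
```

>>> send_rows(
  plan=[
    [[0.04, -0.015, -0.011], [0.001, 0.007, -0.006]],
    [[0.08, -0.015, -0.011], [0.001, 0.007, -0.006]],
    [[0.13, -0.015, -0.011], [0.001, 0.007, -0.006]],
    [[0.186, -0.015, -0.011], [0.001, 0.007, -0.006]],
    [[0.186, -0.015, -0.011], [0.001, 0.007, -0.006]],
  ],
)

```text
time_s: 7.45
tcp_pos: [0.4768, 0.156, 0.0358]
eef_rot: [35.5, 90.0, -145.8]
contact_force: [-0.4, -0.7, -4.3]
gripper_width: 0.0562
```

```bash
python3 -c "
from h import *
go([.479,.156,.0365],88.7)"
```

```text
t 7.45 pos [0.4768 0.156  0.0358] ytool -91.3 turn 0.0 F [-0.4 -0.7 -4.3] w 0.0562
shift [-0.005, -0.001, -0.014] rot [-0.0, 0.0, -0.0] scale to fit 1 tool axes [[-0.0, -0.02, -1.0], [-0.0, -1.0, 0.02], [-1.0, 0.0, 0.0]]
```

>>> send_rows(
  plan=[
    [[0, 0, -0.005], [0, 0, 0]],
    [[0, 0, -0.01], [0, 0, 0]],
    [[0, 0, -0.015], [0, 0, 0]],
    [[0, 0, -0.02], [0, 0, 0]],
    [[0, 0, -0.02], [0, 0, 0]],
  ],
)

```text
time_s: 7.95
tcp_pos: [0.48, 0.156, 0.0359]
eef_rot: [-3.5, 90.0, 175.2]
contact_force: [0.6, 0.8, -2.4]
gripper_width: 0.056
```

```bash
python3 -c "
from h import *
go([.479,.156,.0345],88.7)"
```

```text
t 7.95 pos [0.48   0.156  0.0359] ytool -91.31 turn 0.01 F [ 0.6  0.8 -2.4] w 0.056
shift [0.01, -0.0, 0.007] rot [-0.0, 0.0, 0.0] scale to fit 1 tool axes [[-0.0, -0.02, -1.0], [0.0, -1.0, 0.02], [-1.0, -0.0, 0.0]]
```

>>> send_rows(
  plan=[
    [[0, 0, -0.003], [0, 0, 0]],
    [[0, 0, -0.006], [0, 0, 0]],
    [[0, 0, -0.008], [0, 0, 0]],
    [[0, 0, -0.008], [0, 0, 0]],
    [[0, 0, -0.008], [0, 0, 0]],
  ],
)

```text
time_s: 8.45
tcp_pos: [0.4804, 0.1556, 0.0357]
eef_rot: [25.8, 89.9, -155.5]
contact_force: [-4.8, 1.2, -0.5]
gripper_width: 0.0557
```

>>> send_rows(
  plan=[
    [[0.003, -0.002, 0.003], [0, 0, 0]],
    [[0.006, -0.002, 0.003], [0, 0, 0]],
    [[0.008, -0.002, 0.003], [0, 0, 0]],
    [[0.008, -0.002, 0.003], [0, 0, 0]],
    [[0.008, -0.002, 0.003], [0, 0, 0]],
  ],
)

```text
time_s: 8.95
tcp_pos: [0.4804, 0.156, 0.0354]
eef_rot: [39.2, 90.0, -142.1]
contact_force: [-5.7, -0.8, 8.5]
gripper_width: 0.0559
```

Seated on the floor (+8.5 N) against the far cleat. Release and rise.

>>> send_rows(
  plan=[
    [[0, 0, 0.003], [0, 0, 0]],
    [[0, 0, 0.003], [0, 0, 0]],
    [[0, 0, 0.003], [0, 0, 0]],
    [[0, 0, 0.003], [0, 0, 0]],
    [[0, 0, 0.003], [0, 0, 0]],
  ],
  jaw=1,
)

```text
time_s: 9.45
tcp_pos: [0.48, 0.1561, 0.0353]
eef_rot: [44.5, 90.0, -136.8]
contact_force: [-0.6, -0.1, 0.1]
gripper_width: 0.0863
```

>>> send_rows(
  plan=[
    [[-0.05, 0, 0], [0, 0, 0]],
    [[-0.2, 0, 0], [0, 0, 0]],
    [[-0.45, 0, 0.05], [0, 0, 0]],
    [[-0.75, 0, 0.1], [0, 0, 0]],
    [[-0.95, 0, 0.2], [0, 0, 0]],
  ],
)

```text
time_s: 9.95
tcp_pos: [0.451, 0.1572, 0.1812]
eef_rot: [-155.2, 89.8, 23.5]
contact_force: [-0.1, 0.7, 0.4]
gripper_width: 0.0874
```

Run:
```python
from h import *
p,W=block(.48,.156,.056);save(p,'placed1.png')
go([.40,-.305,.24],71)
```

```text
3775 0.05628230597095375
rect ((479.40704345703125, 156.1312255859375), (56.15536117553711, 34.055633544921875), 88.77521514892578) med [0.48018384 0.15616812 0.0563372 ]
t 10.0 pos [0.4506 0.1577 0.1852] ytool -91.27 turn -17.73 F [-1.2 -0.5  3.4] w 0.0876
shift [-0.381, 3.09, 0.266] rot [0.394, -0.007, 0.007] scale to fit 3.09 tool axes [[0.01, -0.02, -1.0], [0.0, -1.0, 0.02], [-1.0, -0.0, -0.01]]
```

View pics/placed1.png

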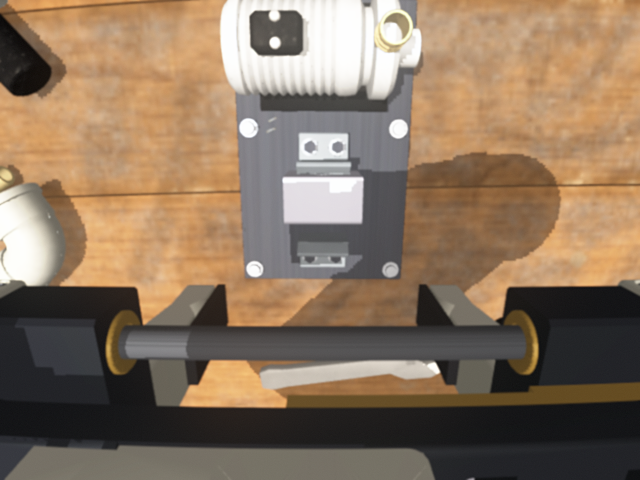

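>>> send_rows(
  plan=[
    [[-0.2, 0.333, 0], [0, 0, 0]],
    [[-0.38, 0.667, 0], [0, 0, 0]],
    [[-0.38, 1, 0.05], [0, 0, 0]],
    [[-0.38, 1, 0.09], [0, 0, 0]],
    [[-0.38, 1, 0.09], [0, 0, 0]],
  ],
)

```text
time_s: 10.5
tcp_pos: [0.4323, 0.0059, 0.2423]
eef_rot: [-145.2, 89.5, 33.3]
contact_force: [-0.1, 0.2, -0.3]
gripper_width: 0.0877
```

>>> send_rows(
  plan=[
    [[0, 0.333, 0], [0, 0, 0]],
    [[0, 0.667, 0.05], [0, 0, 0]],
    [[0, 1, 0.09], [0, 0, 0]],
    [[0, 1, 0.09], [0, 0, 0]],
    [[0, 1, 0.09], [0, 0, 0]],
  ],
)

```text
time_s: 11.0
tcp_pos: [0.4149, -0.1445, 0.2411]
eef_rot: [-142.7, 89.5, 35.7]
contact_force: [0.1, 0.8, 0.1]
gripper_width: 0.0878
```

```bash
python3 -c "
from h import *
go([.40,-.300,.23],71)"
```

```text
t 11.0 pos [ 0.4149 -0.1445  0.2411] ytool -91.62 turn -17.38 F [0.1 0.8 0.1] w 0.0878
shift [0.068, 1.039, 0.07] rot [0.386, -0.008, 0.008] scale to fit 1.04 tool axes [[0.01, -0.03, -1.0], [0.01, -1.0, 0.03], [-1.0, -0.01, -0.01]]
```

>>> send_rows(
  plan=[
    [[0.02, 0.333, 0.02], [0.1, 0, 0]],
    [[0.04, 0.667, 0.05], [0.2, 0, 0]],
    [[0.068, 1, 0.07], [0.3, -0.008, 0.008]],
    [[0.068, 1, 0.07], [0.386, -0.008, 0.008]],
    [[0.068, 1, 0.07], [0.386, -0.008, 0.008]],
  ],
)

```text
time_s: 11.5
tcp_pos: [0.4007, -0.2939, 0.2293]
eef_rot: [-6.8, 89.9, 154.1]
contact_force: [-1.0, 0.0, 1.2]
gripper_width: 0.088
```

Run:
```python
from h import *
p,W=block(.4268,-.3066,.05);save(p,'wthin.png')
go([.4258,-.3066,.10],71)
```

```text
1252 0.05017070372706536
rect ((425.09014892578125, -308.18780517578125), (56.13755416870117, 15.637892723083496), 70.80194091796875) med [ 0.42532006 -0.30810924  0.05025342]
t 11.55 pos [ 0.4008 -0.2932  0.2296] ytool -108.88 turn -0.12 F [ 0.6  0.6 -0.3] w 0.0875
shift [0.864, 0.031, -0.187] rot [0.003, 0.001, 0.0] scale to fit 1 tool axes [[-0.0, -0.32, -0.95], [0.0, -0.95, 0.32], [-1.0, -0.0, 0.0]]
```

View pics/wthin.png

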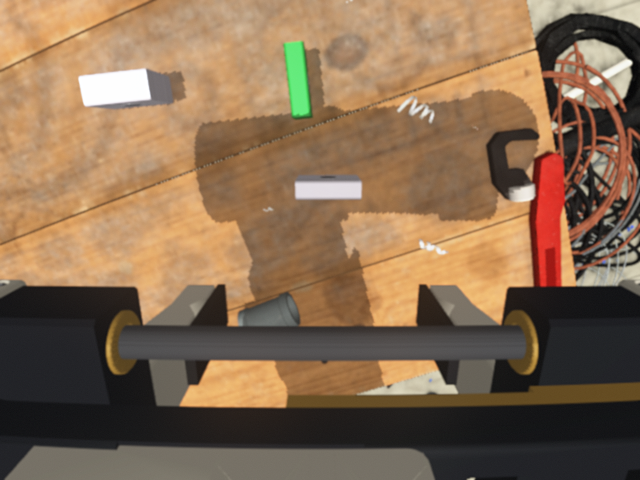

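```bash
python3 -c "
from h import *
go([.4253,-.3081,.095],70.9)"
```

```text
t 11.55 pos [ 0.4008 -0.2932  0.2296] ytool -108.88 turn -0.22 F [ 0.6  0.6 -0.3] w 0.0875
shift [0.897, 0.042, -0.188] rot [0.005, 0.001, 0.0] scale to fit 1 tool axes [[-0.0, -0.32, -0.95], [0.0, -0.95, 0.32], [-1.0, -0.0, 0.0]]
```

>>> send_rows(
  plan=[
    [[0.2, 0.042, -0.188], [0.005, 0, 0]],
    [[0.45, 0.042, -0.188], [0.005, 0, 0]],
    [[0.7, 0.042, -0.188], [0.005, 0, 0]],
    [[0.897, 0.042, -0.188], [0.005, 0, 0]],
    [[0.897, 0.042, -0.188], [0.005, 0, 0]],
  ],
)

```text
time_s: 12.05
tcp_pos: [0.4238, -0.3054, 0.0918]
eef_rot: [-4.3, 89.6, 156.8]
contact_force: [-0.6, -0.1, -0.2]
gripper_width: 0.0876
```

```bash
python3 -c "
from h import *
go([.4253,-.3081,.029],70.9)"
```

```text
t 12.05 pos [ 0.4238 -0.3054  0.0918] ytool -108.86 turn -0.24 F [-0.6 -0.1 -0.2] w 0.0876
shift [0.419, 0.014, -0.018] rot [0.005, 0.01, 0.001] scale to fit 1 tool axes [[-0.01, -0.32, -0.95], [0.0, -0.95, 0.32], [-1.0, -0.0, 0.01]]
```

>>> send_rows(
  plan=[
    [[0.1, 0.014, -0.018], [0.005, 0.01, 0]],
    [[0.2, 0.014, -0.018], [0.005, 0.01, 0]],
    [[0.31, 0.014, -0.018], [0.005, 0.01, 0]],
    [[0.419, 0.014, -0.018], [0.005, 0.01, 0]],
    [[0.419, 0.014, -0.018], [0.005, 0.01, 0]],
  ],
)

```text
time_s: 12.55
tcp_pos: [0.4258, -0.3068, 0.0291]
eef_rot: [-31.1, 89.9, 130.0]
contact_force: [-0.6, -0.3, -0.0]
gripper_width: 0.0877
```

```bash
python3 -c "
from h import *
go([.4253,-.3081,.029],70.9)"
```

```text
t 12.55 pos [ 0.4258 -0.3068  0.0291] ytool -108.91 turn -0.19 F [-0.6 -0.3 -0. ] w 0.0877
shift [0.0, 0.009, 0.001] rot [0.004, 0.001, 0.001] scale to fit 1 tool axes [[-0.0, -0.32, -0.95], [0.0, -0.95, 0.32], [-1.0, -0.0, 0.0]]
```

>>> send_rows(
  plan=[
    [[0, 0.009, 0.001], [0.004, 0, 0]],
    [[0, 0.009, 0.001], [0.004, 0, 0]],
    [[0, 0.009, 0.001], [0.004, 0, 0]],
    [[0, 0.009, 0.001], [0.004, 0, 0]],
    [[0, 0.009, 0.001], [0.004, 0, 0]],
  ],
  jaw=-1,
)

```text
time_s: 13.05
tcp_pos: [0.4255, -0.3082, 0.0296]
eef_rot: [-91.9, 90.0, 69.0]
contact_force: [-0.6, 1.4, 5.1]
gripper_width: 0.0558
```

>>> send_rows(
  plan=[
    [[0, 0, 0], [0, 0, 0]],
    [[-0.1, 0, 0], [0, 0, 0]],
    [[-0.4, 0, 0], [0, 0, 0]],
    [[-0.7, 0, 0], [0, 0, 0]],
    [[-0.9, 0, 0], [0, 0, 0]],
  ],
)

```text
time_s: 13.55
tcp_pos: [0.426, -0.3086, 0.1675]
eef_rot: [-174.7, 89.9, -13.7]
contact_force: [0.4, -0.6, -0.4]
gripper_width: 0.0559
```

```bash
python3 -c "
from h import *
go([.456,.1565,.17],88.7)"
```

```text
t 13.55 pos [ 0.426  -0.3086  0.1675] ytool -109.08 turn 17.78 F [ 0.4 -0.6 -0.4] w 0.0559
shift [-0.018, -2.996, 0.824] rot [-0.395, -0.003, -0.0] scale to fit 3.0 tool axes [[0.0, -0.33, -0.95], [-0.0, -0.95, 0.33], [-1.0, -0.0, -0.0]]
```

>>> send_rows(
  plan=[
    [[-0.01, -0.2, 0.055], [0, 0, 0]],
    [[-0.01, -0.45, 0.124], [0, 0, 0]],
    [[-0.01, -0.75, 0.206], [0, 0, 0]],
    [[-0.01, -0.99, 0.27], [0, 0, 0]],
    [[-0.01, -0.99, 0.27], [0, 0, 0]],
  ],
)

```text
time_s: 14.05
tcp_pos: [0.4362, -0.152, 0.1692]
eef_rot: [-159.1, 89.8, 2.0]
contact_force: [0.2, 0.0, -1.4]
gripper_width: 0.056
```

>>> send_rows(
  plan=[
    [[-0.01, -0.25, 0.07], [0, 0, 0]],
    [[-0.01, -0.55, 0.15], [0, 0, 0]],
    [[-0.01, -0.8, 0.22], [0, 0, 0]],
    [[-0.01, -0.99, 0.27], [0, 0, 0]],
    [[-0.01, -0.99, 0.27], [0, 0, 0]],
  ],
)

```text
time_s: 14.55
tcp_pos: [0.4464, 0.0039, 0.1708]
eef_rot: [-154.3, 89.8, 7.0]
contact_force: [-0.3, -0.1, -0.1]
gripper_width: 0.056
```

```bash
python3 -c "
from h import *
go([.454,.1565,.15],88.7)"
```

```text
t 14.55 pos [0.4464 0.0039 0.1708] ytool -108.71 turn 17.41 F [-0.3 -0.1 -0.1] w 0.056
shift [0.139, -0.98, 0.279] rot [-0.387, -0.004, 0.001] scale to fit 1 tool axes [[0.0, -0.32, -0.95], [0.0, -0.95, 0.32], [-1.0, -0.0, -0.0]]
```

>>> send_rows(
  plan=[
    [[0.04, -0.25, 0.07], [-0.1, 0, 0]],
    [[0.07, -0.5, 0.14], [-0.2, 0, 0]],
    [[0.1, -0.75, 0.21], [-0.3, 0, 0]],
    [[0.139, -0.98, 0.279], [-0.387, 0, 0]],
    [[0.139, -0.98, 0.279], [-0.387, 0, 0]],
  ],
)

```text
time_s: 15.05
tcp_pos: [0.4545, 0.1589, 0.1493]
eef_rot: [-178.2, 89.8, 0.8]
contact_force: [0.6, -1.1, -1.5]
gripper_width: 0.0559
```

>>> send_rows(
  plan=[
    [[0, 0, 0], [0, 0, 0]],
    [[0, 0, 0], [0, 0, 0]],
    [[0, 0, 0], [0, 0, 0]],
    [[0, 0, 0], [0, 0, 0]],
    [[0, 0, 0], [0, 0, 0]],
  ],
)

```text
time_s: 15.55
tcp_pos: [0.4546, 0.1583, 0.1495]
eef_rot: [-174.3, 89.8, 4.6]
contact_force: [0.2, 0.6, -2.0]
gripper_width: 0.0556
```

Run:
```python
from h import *
p=r.capture('wrist');save(p,'held2.png');W=cloud(p);X=W.reshape(-1,3);X=X[~np.isnan(X[:,0])]
t=r.get_state()['tcp_pos']
h=X[(abs(X[:,2]-t[2]-.0205)<.004)&(abs(X[:,0]-t[0])<.03)&(abs(X[:,1]-t[1])<.024)];print('held',t,cv2.minAreaRect((h[:,:2]*1000).astype(np.float32)))
h=X[(abs(X[:,2]-.056)<.004)&(abs(X[:,0]-.48)<.03)&(abs(X[:,1]-.156)<.04)];print('thick',len(h),cv2.minAreaRect((h[:,:2]*1000).astype(np.float32)))
go([.4543,.1567,.07],88.7)
```

```text
held [0.45460019 0.15842042 0.14941678] ((454.08148193359375, 158.24478149414062), (47.94266128540039, 17.049650192260742), 88.59410858154297)
thick 4695 ((479.2789306640625, 156.12586975097656), (56.06675338745117, 34.37199401855469), 88.54327392578125)
t 15.6 pos [0.4546 0.1584 0.1494] ytool -91.08 turn -0.22 F [-0.4 -0.3  0.7] w 0.0556
shift [0.529, 0.012, 0.004] rot [0.005, -0.004, 0.0] scale to fit 1 tool axes [[0.0, -0.02, -1.0], [0.0, -1.0, 0.02], [-1.0, -0.0, -0.0]]
```

View pics/held2.png

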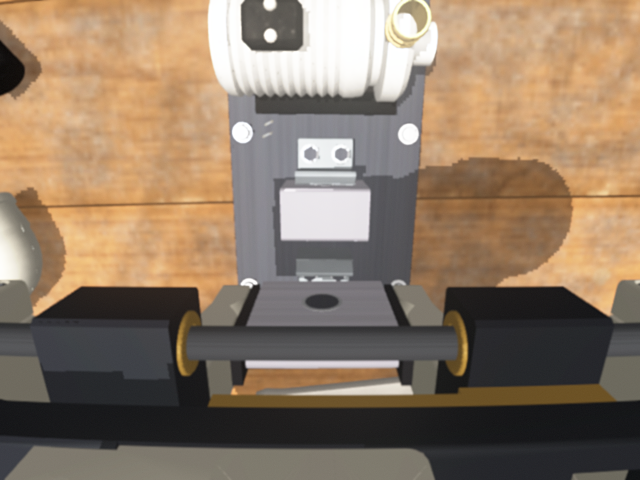

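>>> send_rows(
  plan=[
    [[0.1, 0.012, 0.004], [0.005, -0.004, 0]],
    [[0.2, 0.012, 0.004], [0.005, -0.004, 0]],
    [[0.3, 0.012, 0.004], [0.005, -0.004, 0]],
    [[0.37, 0.012, 0.004], [0.005, -0.004, 0]],
    [[0.37, 0.012, 0.004], [0.005, -0.004, 0]],
  ],
)

```text
time_s: 16.1
tcp_pos: [0.4535, 0.156, 0.0928]
eef_rot: [37.4, 89.9, -143.9]
contact_force: [-0.3, -0.5, -1.5]
gripper_width: 0.0554
```

>>> send_rows(
  plan=[
    [[0, 0, 0], [0, 0, 0]],
    [[0, 0, 0], [0, 0, 0]],
    [[0, 0, 0], [0, 0, 0]],
    [[0, 0, 0], [0, 0, 0]],
    [[0, 0, 0], [0, 0, 0]],
  ],
)

```text
time_s: 16.6
tcp_pos: [0.4536, 0.1561, 0.0931]
eef_rot: [35.4, 89.9, -145.9]
contact_force: [-0.7, 0.5, -1.5]
gripper_width: 0.0561
```

```bash
python3 -c "
from h import *
go([.4540,.1565,.0660],88.7)"
```

```text
t 16.6 pos [0.4536 0.1561 0.0931] ytool -91.33 turn 0.03 F [-0.7  0.5 -1.5] w 0.0561
shift [0.18, -0.003, -0.003] rot [-0.001, 0.002, -0.001] scale to fit 1 tool axes [[-0.0, -0.02, -1.0], [-0.0, -1.0, 0.02], [-1.0, 0.0, 0.0]]
```

Descend slowly in 27 mm (bottom to z≈0.036, between lips), watching force.

>>> send_rows(
  plan=[
    [[0.03, -0.003, -0.003], [0, 0.002, 0]],
    [[0.06, -0.003, -0.003], [0, 0.002, 0]],
    [[0.09, -0.003, -0.003], [0, 0.002, 0]],
    [[0.12, -0.003, -0.003], [0, 0.002, 0]],
    [[0.14, -0.003, -0.003], [0, 0.002, 0]],
  ],
)

```text
time_s: 17.1
tcp_pos: [0.4538, 0.1564, 0.0714]
eef_rot: [77.5, 89.9, -103.9]
contact_force: [-0.8, -1.1, -1.0]
gripper_width: 0.056
```

```bash
python3 -c "
from h import *
go([.4540,.1565,.0550],88.7)"
```

```text
t 17.1 pos [0.4538 0.1564 0.0714] ytool -91.33 turn 0.03 F [-0.8 -1.1 -1. ] w 0.056
shift [0.109, -0.001, -0.001] rot [-0.001, 0.0, -0.002] scale to fit 1 tool axes [[-0.0, -0.02, -1.0], [-0.0, -1.0, 0.02], [-1.0, 0.0, 0.0]]
```

>>> send_rows(
  plan=[
    [[0.025, 0, -0.001], [0, 0, 0]],
    [[0.05, 0, -0.001], [0, 0, 0]],
    [[0.08, 0, -0.001], [0, 0, 0]],
    [[0.109, 0, -0.001], [0, 0, 0]],
    [[0.109, 0, -0.001], [0, 0, 0]],
  ],
)

```text
time_s: 17.6
tcp_pos: [0.4537, 0.1562, 0.0544]
eef_rot: [62.8, 89.9, -118.5]
contact_force: [-0.8, 0.9, -1.3]
gripper_width: 0.056
```

```bash
python3 -c "
from h import *
go([.4540,.1565,.0360],88.7)"
```

```text
t 17.6 pos [0.4537 0.1562 0.0544] ytool -91.33 turn 0.03 F [-0.8  0.9 -1.3] w 0.056
shift [0.123, -0.002, -0.002] rot [-0.001, 0.001, -0.003] scale to fit 1 tool axes [[-0.0, -0.02, -1.0], [-0.0, -1.0, 0.02], [-1.0, 0.0, 0.0]]
```

>>> send_rows(
  plan=[
    [[0.025, -0.002, -0.002], [0, 0, 0]],
    [[0.05, -0.002, -0.002], [0, 0, 0]],
    [[0.08, -0.002, -0.002], [0, 0, 0]],
    [[0.105, -0.002, -0.002], [0, 0, 0]],
    [[0.125, -0.002, -0.002], [0, 0, 0]],
  ],
)

```text
time_s: 18.1
tcp_pos: [0.4539, 0.1562, 0.0354]
eef_rot: [61.7, 89.8, -119.7]
contact_force: [-7.6, -6.0, 36.2]
gripper_width: 0.0557
```

>>> send_rows(
  plan=[
    [[0.003, 0, 0], [0, 0, 0]],
    [[0.005, 0, 0], [0, 0, 0]],
    [[0.007, 0, 0], [0, 0, 0]],
    [[0.007, 0, 0], [0, 0, 0]],
    [[0.007, 0, 0], [0, 0, 0]],
  ],
)

```text
time_s: 18.6
tcp_pos: [0.4539, 0.1562, 0.0354]
eef_rot: [69.2, 89.8, -112.1]
contact_force: [-5.7, -1.7, 17.0]
gripper_width: 0.0559
```

>>> send_rows(
  plan=[
    [[-0.004, 0, 0], [0, 0, 0]],
    [[-0.004, 0, 0], [0, 0, 0]],
    [[-0.004, 0, 0], [0, 0, 0]],
    [[-0.004, 0, 0], [0, 0, 0]],
    [[-0.004, 0, 0], [0, 0, 0]],
  ],
  jaw=1,
)

```text
time_s: 19.1
tcp_pos: [0.4539, 0.1562, 0.0358]
eef_rot: [67.0, 89.8, -114.3]
contact_force: [-0.3, -0.4, -0.5]
gripper_width: 0.0864
```

>>> send_rows(
  plan=[
    [[-0.05, 0, 0], [0, 0, 0]],
    [[-0.2, 0, 0], [0, 0, 0]],
    [[-0.5, 0, 0.1], [0, 0, 0]],
    [[-0.8, 0, 0.2], [0, 0, 0]],
    [[-1, 0, 0.2], [0, 0, 0]],
  ],
)

```text
time_s: 19.6
tcp_pos: [0.4234, 0.1572, 0.1893]
eef_rot: [149.3, 89.9, -32.0]
contact_force: [1.4, 0.6, -0.3]
gripper_width: 0.0877
```

Run:
```python
from h import *
p=r.capture('wrist');save(p,'final.png',(180,80,500,320),2.5);W=cloud(p)
h=W[(abs(W[...,2]-.056)<.004)&(abs(W[...,0]-.47)<.045)&(abs(W[...,1]-.156)<.045)]
print(len(h),cv2.minAreaRect((h[:,:2]*1000).astype(np.float32)),np.percentile(h[:,2],[2,50,98]))
for x in np.arange(.444,.5,.005):
    g=h[abs(h[:,0]-x)<.0025]
    if len(g): print(round(x,3),np.round([np.median(g[:,2]),g[:,1].min(),g[:,1].max()],4))
q=r.capture('top');V=cloud(q)
for o in r.trace(q,'packer_mid')[:1]: print(np.median(V[o['mask']],0),o['score'])
go([.45,.157,.25])
```

```text
5413 ((470.17242431640625, 156.09239196777344), (56.27104568481445, 50.92809295654297), 89.2013931274414) [0.0543277  0.05628187 0.05779872]
0.444 [0.0557 0.1284 0.1846]
0.449 [0.0563 0.1284 0.1843]
0.454 [0.0564 0.1285 0.1841]
0.459 [0.056  0.1282 0.1838]
0.464 [0.0562 0.1286 0.1842]
0.469 [0.0563 0.1286 0.1842]
0.474 [0.0563 0.1279 0.1838]
0.479 [0.0563 0.1279 0.1836]
0.484 [0.0564 0.1279 0.184 ]
0.489 [0.0565 0.128  0.1838]
0.494 [0.0562 0.1279 0.1835]
[nan nan nan] 0.88
t 19.75 pos [0.425  0.1582 0.1886] ytool -91.27 turn 0.0 F [ 0.4  0.7 -1. ] w 0.0875
shift [-0.409, 0.004, -0.168] rot [-0.0, -0.004, 0.002] scale to fit 1 tool axes [[0.0, -0.02, -1.0], [0.0, -1.0, 0.02], [-1.0, -0.0, -0.0]]
```

View pics/final.png

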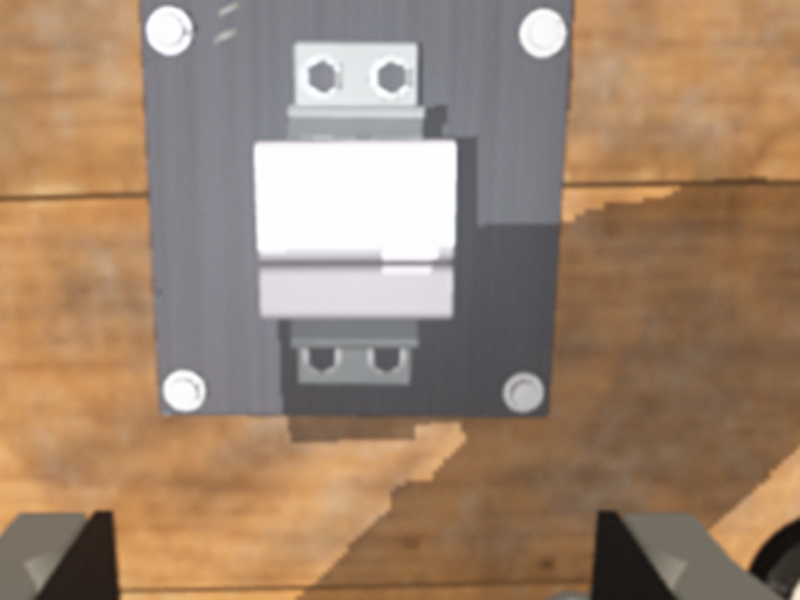

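```bash
python3 -c "
from h import *
print(r.get_state()['qd'].round(2));print(r.close_job())"
```

```text
[-0.25  2.74 -2.83 -0.94  1.55  0.04]
the job is handed in; nothing more can be done
None
```

I packed the gap with packer_thick (34 mm, against the pump-side cleat) and packer_thin (16 mm, on the robot side). Together they are 50 mm in the 53 mm gap; no other pair comes as close without being too thick. I handed the job in at about 19.8 s.

**Last wrist-camera check:**
- Both tops are level at z ≈ 56 mm, which is the 6 mm floor plus the 50 mm packer height, so both are fully down.
- The pair's centre measures (470.2, 156.1) mm against about (470, 156.2) mm for the bed.
- The pair's yaw agrees with the bed to within about half a degree.
- The gripper was open and clear of everything.

**Forces:** the highest wrist force I saw was about 37 N, when the thin packer was pressed down onto the floor.

**Not fully confirmed:** I never touched packer_mid or the green look-alike. A final position reading of packer_mid came back empty because its mask had points with no depth. The detector did still find it in the top view, with a score of 0.88.

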